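Line up a filter holder with a drift pin and fit its last two bolts

TASK

Two of the steel filter holder's three bolts are still out, and the plates hidden between its cover and base have swung out of line about the fitted one, so no bolt will drop in. Stand the drift pin lying on the bench upright in a free hole of the blue tube rack and let go, then take it from above by its head and push it fully home through either open hole of the cover, feeling for the hidden holes; with it home, put a knob bolt from the rack fully home in the other open hole. Then draw the drift pin and stand it back in a hole of the rack, and put the second bolt fully home where the pin was, leaving the other things on the bench alone.

Things in the scene. Friction and masses are not known exactly. Their poses are not given: they have to be found in the camera images.
- cover_centre (a point): Middle of the top face of the holder's cover, 64 mm above the bench; z up, x toward the bolt already fitted. The holder is a fixed steel stand 116 mm across; in the middle of the cover a hose connection 22 mm across stands 38 mm high. Below the cover's top face follow: cover 6 mm thick, first hidden plate 4 mm, second hidden plate 4 mm, base flange 6 mm, then 33 mm of free space.
- fitted_bolt (a point): Where the axis of the bolt already fitted crosses the cover's top face, 44 mm from the middle; its black knob, 24 mm across, stands 16 mm above. The two hidden plates turn about this axis, each on its own and stiffly (some 3 N at an open hole moves one); nothing else of the holder moves. How far they have swung is not measured.
- hole_left (a point): Centre of one open hole, on the cover's top face, 120 degrees round from the fitted bolt (y = +38 mm in the frame of cover_centre); z up. It is 18 mm wide in the cover and 11 mm in the plates and base. The base's hole lies exactly under the cover's; the plates' holes lie up to 9 mm to either side of it along the arc about the fitted bolt (76 mm away), each plate differently.
- hole_right (a point): Centre of the other open hole on the cover's top face (y = -38 mm in the frame of cover_centre), of the same widths. The plates' holes are out of line here by the same distances, along the arc about the fitted bolt.
- drift_centre (a point): Half-way along the drift pin, 29 mm from either end; z points from nose to head. From the head: brass eight-sided head 22 mm across flats, 16 mm long (flats face its x, its y and the diagonals); steel shank 10 mm thick, 20.5 mm long; taper 10.5 mm long; slender nose 11 mm long, 4 mm thick. 70 g. It starts lying level on a flat of its head, nose to the robot's left, free in the air.
- drift_shoulder (a point): On the drift pin's axis at the underside of its head, 42 mm from the nose's tip and 16 mm from the head's end. When the pin is home this point lies on the cover's top face, or on the rack's deck. While the pin lies on the bench it is 11 mm above it.
- rack_top (a point): Middle of the top deck of the fixed blue tube rack, 48 mm above the bench; z up. The deck is 56 mm along x, 134 mm along y (end plates 2 mm higher, tabs on them at x = 28). Square holes 12 mm wide at x = -14 and 14 mm, y = -46, -23, 0, 23, 46 mm; the floor is 45 mm under the deck, so a pin or bolt hangs upright on its head. The bolts stand at (-14, 46) and (-14, 0); the other holes are free.
- bolt_1_centre (a point): Half-way along a knob bolt, 21 mm from either end; z up, to its knob. A ribbed round black knob 24 mm across and 16 mm high on a steel shank 9 mm thick and 26 mm long (the last 3 mm tapered), 60 g. It drops in, no turning needed. Home, the knob's underside, 5 mm above this point, rests on the cover.
- bolt_2_centre (a point): The same point of the other, identical bolt.
- wash_bottle: A bystander: white squeeze bottle with a red cap and bent spout, 65x108x188 mm. Origin in the middle of its foot. To be left where it is.
- timer: A bystander: white and blue lab timer, 52x84x35 mm. Origin in the middle of its foot. To be left where it is.
- petri_dish: A bystander: covered petri dish with tan medium, 90 mm across, 15 mm high. Origin in the middle of its foot. To be left where it is.
- tape_1: A bystander: roll of brown tape, 93 mm across, 48 mm high. Origin in the middle of its foot. To be left where it is.
Things that resemble listed ones, but are neither listed nor needed, are in the scene too. What is shaped like the part that bears drift_centre but red is not meant.

How it is judged:
By the outcome, as a careful person would: the job done as asked, in the order asked, and still so for the second after the job is handed in, with the robot touching nothing.
It also fails if it takes over 72 s, if anything falls off the work surface, if the arm or the gripper's body presses on something with over 40 N, if the wrist force passes 120 N, or if a joint passes its speed limit or range.

ROBOT

A 6-joint arm with a two-finger parallel gripper is mounted at the origin on a cart in front of the work surface, level with it; the furniture and walls round the work are solid. World frame = base frame: x ahead of the robot, y to its left, z up, the work surface at z = 0. Lengths are in m, angles in rad, forces in N, time in s.
With the tool pointing down it reaches from about 0.35 to 0.975 m from the base axis. Payload 7.1 kg.
Tool frame: the origin (TCP) lies midway between the tips of the shut fingers; the grasp point (between the pads) lies 19 mm behind it; z points along the fingers, y is the line along which they close (so a half turn about z gives the same grasp; the last joint's range is limited). The gripper opens to 88 mm and grips with 3 to 60 N. Pads are 20 mm wide; open, the fingers measure 115 mm over their backs; the gripper's body (75 mm by 178 mm) begins 61 mm behind the grasp point.
Start: joints at [-1.177, 0.423, 1.63, -0, 1.089, -0.019], TCP at [0.251, -0.572, 0.223] pointing down, gripper open.
Joint ranges: [-3, 3], [-0.9, 2.11], [0.09, 2.58], [-1.31, 4.45], [0.11, 2.69], [-2.54, 2.54]. Speed limits (rad/s): [2.39, 2.39, 3.01, 3.14, 3.14, 3.14].

INTERFACE

Orientations are given as a unit quaternion [w, x, y, z].
In Python, from station import move_pose, movel, movej, command_gripper, wait, inverse_kinematics, read_camera, camera_info, MotionError, job_done, get_time, get_joint_pos, get_qvel, get_effort, get_tcp_pos, get_ee_rot, get_ft_force, get_ft_torque, get_grip_width, get_finger_force gives the robot as it stands. Calls block until the motion is done:
- move_pose(position, orientation): joint-space move of the TCP to a pose.
- movel(position, frame=None, v=0.15, until_force=None): straight line of the TCP; frame=None keeps the orientation; v is the mean speed in m/s. With until_force (N) it stops when the force on the tool has changed by that much, and returns True; else False.
- movej(angles): joint-space move.
- command_gripper(opening): opening from 0.0 (shut) to 1.0 (fully open); the grip force is fixed at half the most; returns when the fingers have stopped.
- wait(seconds).
- inverse_kinematics(position, orientation): joint angles nearest the present ones, or None.
- read_camera(name): name is "scene" or "top" or "wrist"; returns the picture (384x512x3 uint8, red, green, blue); there is no depth.
- camera_info(name): a dict with "intrinsics" (3x3 intrinsics, pixels), "T" (4x4, takes a point from camera to world coordinates); the wrist camera has in their place "tool_from_camera" (4x4, takes a point from camera to tool coordinates, whose origin is the TCP and whose axes are the flange's). Camera axes: x right, y up, looking along -z (the intrinsics and any distortion apply to the point x, -y, -z); pixel columns grow to the right and rows downward; lengths in m; the calibration is good to about 2 mm. A picture is of the moment at which its call begins: read the wrist's pose just before it. camera_info takes no time and is no camera call.
A pose or a line that the arm cannot do raises MotionError and nothing moves.
- job_done(): hands the job in; it is judged then, once.
Readings, each from a call of its own:
- get_time(): time.
- get_joint_pos(): joint angles.
- get_qvel(): joint speeds.
- get_effort(): joint torques, N m.
- get_tcp_pos(): TCP position.
- get_ee_rot(): TCP orientation.
- get_ft_force(): force on the tool from outside, world axes, zero at the start.
- get_ft_torque(): the same for the moment, N m.
- get_grip_width(): opening from 0.0 (shut) to 1.0 (fully open).
- get_finger_force(): force on a finger pad.
Only numpy, scipy, OpenCV 4.12 (cv2) and the standard library are available. Lean on these libraries where they do the work, as an engineer would, in place of code of your own. Each camera call takes 0.05 s, during which the arm holds its last target. There are 200 camera calls.

## Working session

There is one attempt and no reset: what is moved stays moved. The work goes in short steps, each a Python script; the robot and the scene stay as the last script left them, time stands still between calls to the robot, and variables do not carry over. Pictures are saved under pics/ and viewed, at most 10 in all, crops included, and the job is handed in when it is done.

```bash
ls; mkdir -p pics
python3 - <<'E'
from station import *
import cv2,numpy as np
np.set_printoptions(precision=4,suppress=True)
for n in("scene","top"):
    i=read_camera(n); cv2.imwrite(f"pics/{n}.png",cv2.resize(i[:,:,::-1],(800,600),interpolation=cv2.INTER_CUBIC))
    cv2.imwrite(f"pics/{n}_raw.png",i[:,:,::-1])
    print(camera_info(n))
print(camera_info("wrist"),get_time(),get_ee_rot(),get_tcp_pos())
E
```

```text
pics
{'intrinsics': array([[395.7359,   0.    , 252.137 ],
       [  0.    , 395.7359, 193.2698],
       [  0.    ,   0.    ,   1.    ]]), 'T': array([[ 0.7958,  0.2768, -0.5387,  0.0732],
       [-0.6056,  0.3606, -0.7094, -0.5512],
       [-0.0021,  0.8907,  0.4546,  0.5134],
       [ 0.    ,  0.    ,  0.    ,  1.    ]])}
{'intrinsics': array([[427.0533,   0.    , 256.2487],
       [  0.    , 427.0533, 188.6129],
       [  0.    ,   0.    ,   1.    ]]), 'T': array([[ 0.0086,  0.9863, -0.1644,  0.357 ],
       [-1.    ,  0.0085, -0.0015,  0.0925],
       [-0.0001,  0.1644,  0.9864,  1.3645],
       [ 0.    ,  0.    ,  0.    ,  1.    ]])}
{'intrinsics': array([[329.5268,   0.    , 260.7183],
       [  0.    , 329.5268, 190.7165],
       [  0.    ,   0.    ,   1.    ]]), 'tool_from_camera': array([[ 0.    ,  0.9526,  0.3042,  0.0847],
       [ 1.    ,  0.0001, -0.0004, -0.0001],
       [-0.0005,  0.3042, -0.9526, -0.1616],
       [ 0.    ,  0.    ,  0.    ,  1.    ]])} 0.1 [-0.0007  0.9788  0.2049 -0.0001] [ 0.2506 -0.572   0.222 ]
```

View pics/scene.png

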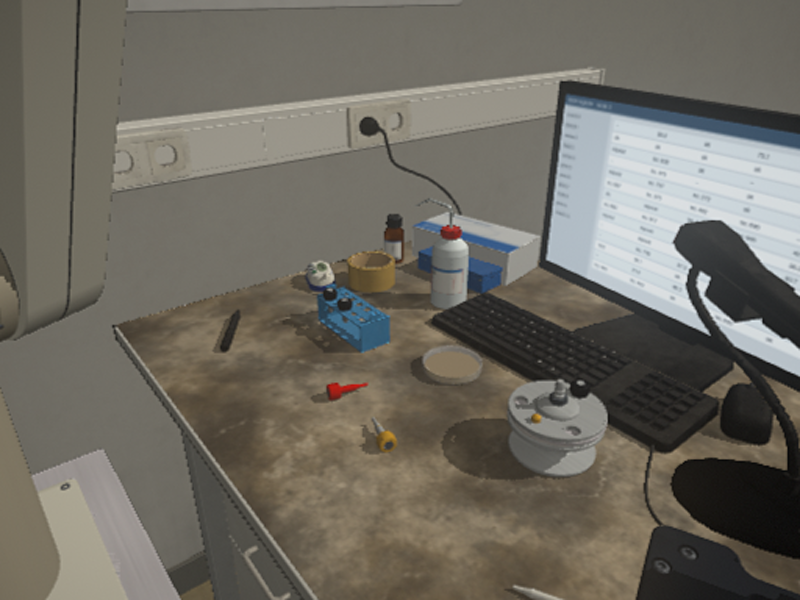

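View pics/top.png

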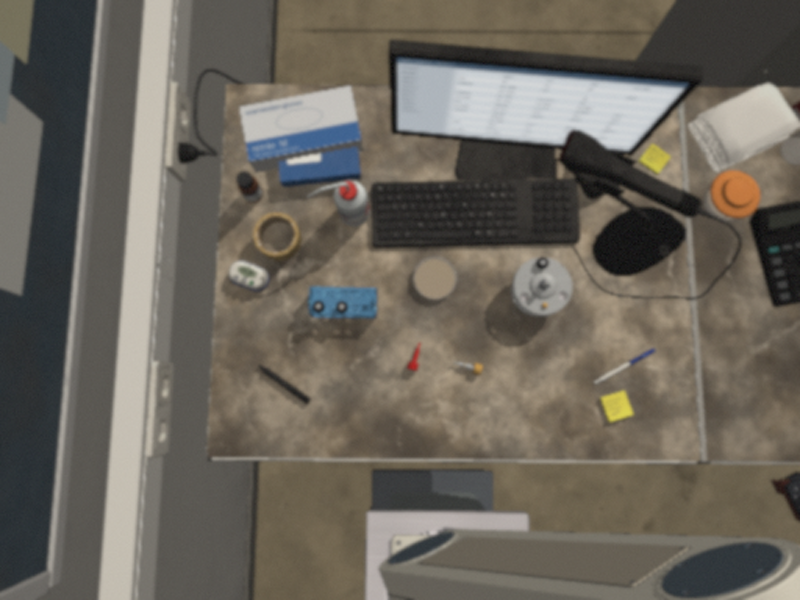

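The scene and top views show: drift pin (brass) at top (478,367) head to (457,365) nose, red decoy at (414,358), rack at (342,303) with bolts at (318,307) and (341,307), holder at (541,287) with fitted knob at (543,264), and no arm in the way.

```bash
cat > h.py <<'E'
from station import *
import cv2,numpy as np
from scipy.spatial.transform import Rotation as R
np.set_printoptions(precision=4,suppress=True)
def Rq(q): return R.from_quat([q[1],q[2],q[3],q[0]])
def down(yaw):
    "tool pointing down, tool y axis at world angle yaw"
    y=np.array([np.cos(yaw),np.sin(yaw),0]); z=np.array([0,0,-1.])
    q=R.from_matrix(np.c_[np.cross(y,z),y,z]).as_quat(); return [q[3],q[0],q[1],q[2]]
def ray(K,T,uv,z):
    d=T[:3,:3]@[(uv[0]-K[0,2])/K[0,0],-(uv[1]-K[1,2])/K[1,1],-1.]
    return T[:3,3]+d*(z-T[2,3])/d[2]
def top(u,v,z,s=.64):
    c=camera_info("top"); return ray(c["intrinsics"],c["T"],((u+.5)*s-.5,(v+.5)*s-.5),z)
def scene(u,v,z,s=.64):
    c=camera_info("scene"); return ray(c["intrinsics"],c["T"],((u+.5)*s-.5,(v+.5)*s-.5),z)
def wshot(name):
    T=np.eye(4); T[:3,:3]=Rq(get_ee_rot()).as_matrix(); T[:3,3]=get_tcp_pos()
    i=read_camera("wrist"); c=camera_info("wrist"); T=T@c["tool_from_camera"]
    np.save(f"pics/{name}.npy",T); cv2.imwrite(f"pics/{name}.png",cv2.resize(i[:,:,::-1],(800,600),interpolation=cv2.INTER_CUBIC))
    return i
def wpt(name,u,v,z,s=.64):
    return ray(camera_info("wrist")["intrinsics"],np.load(f"pics/{name}.npy"),((u+.5)*s-.5,(v+.5)*s-.5),z)
E
python3 - <<'E'
from h import *
print("head",top(478,367,.011),scene(387,440,.011),"nose",top(457,365,.011),scene(377,420,.011))
print("knob",top(543,264,.08),scene(580,389,.08),"ctr",top(543,285,.102),scene(561,383,.1))
print("bolts",top(318,307,.064),top(341,307,.064),"rack",top(342,303,.048),scene(330,292,.064),scene(345,303,.064))
print("petri",top(434,279,.015),"red",top(414,358,.01),"bottle",top(350,198,.1),"timer",top(248,275,.03),"tape",top(276,235,.048))
for p in [(.45,0.05),(.5,-.12),(.55,.25)]:
  print([inverse_kinematics([p[0],p[1],.3],down(a)) for a in(0,np.pi/2,-np.pi/2)])
E
```

```text
head [ 0.4365 -0.0629  0.011 ] [ 0.4331 -0.0617  0.011 ] nose [ 0.4402 -0.0205  0.011 ] [ 0.4465 -0.0218  0.011 ]
knob [ 0.6353 -0.1849  0.08  ] [ 0.6252 -0.1949  0.08  ] ctr [ 0.5893 -0.1791  0.102 ] [ 0.592  -0.1902  0.1   ]
bolts [0.5484 0.2571 0.064 ] [0.5488 0.2118 0.064 ] rack [0.5593 0.2115 0.048 ] [0.5441 0.2445 0.064 ] [0.5418 0.1959 0.064 ]
petri [0.6159 0.0262 0.015 ] red [0.4536 0.0665 0.01  ] bottle [0.7605 0.1959 0.1   ] timer [0.6181 0.406  0.03  ] tape [0.6978 0.3487 0.048 ]
[array([ 0.0844,  0.0691,  1.912 , -0.    ,  1.1604,  0.0844]), array([ 0.0844,  0.0691,  1.912 , -0.    ,  1.1604, -1.4864]), array([ 0.0844,  0.0691,  1.912 , -0.    ,  1.1604,  1.6552])]
[array([-0.2587,  0.1713,  1.7932, -0.    ,  1.177 , -0.2587]), array([-0.2587,  0.1713,  1.7932, -0.    ,  1.177 , -1.8295]), array([-0.2587,  0.1713,  1.7932, -0.    ,  1.177 ,  1.3121])]
[array([ 0.4069,  0.3152,  1.6033, -0.    ,  1.223 ,  0.4069]), array([ 0.4069,  0.3152,  1.6033, -0.    ,  1.223 , -1.1639]), array([ 0.4069,  0.3152,  1.6033, -0.    ,  1.223 ,  1.9777])]
```

Run:
```python
from h import *
for n,p in(("holder",(.575,-.18,.20)),("drift",(.45,-.06,.15)),("rack",(.55,.2,.2))):
    move_pose(list(p),down(0)); wshot(n); print(n,get_time(),get_tcp_pos())
```

```text
holder 2.0 [ 0.5748 -0.181   0.2   ]
drift 2.8 [ 0.4524 -0.061   0.1509]
rack 3.9417 [0.5497 0.1985 0.1995]
```

View pics/holder.png

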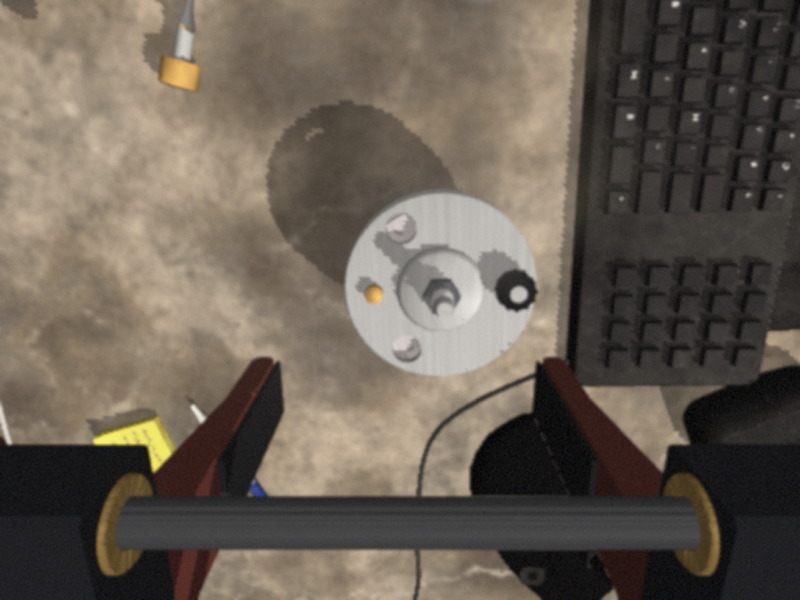

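View pics/drift.png

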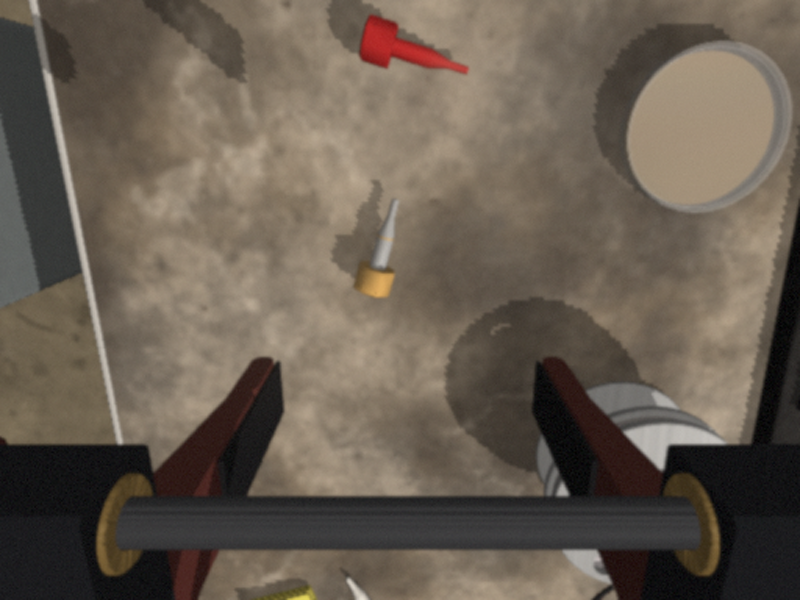

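View pics/rack.png

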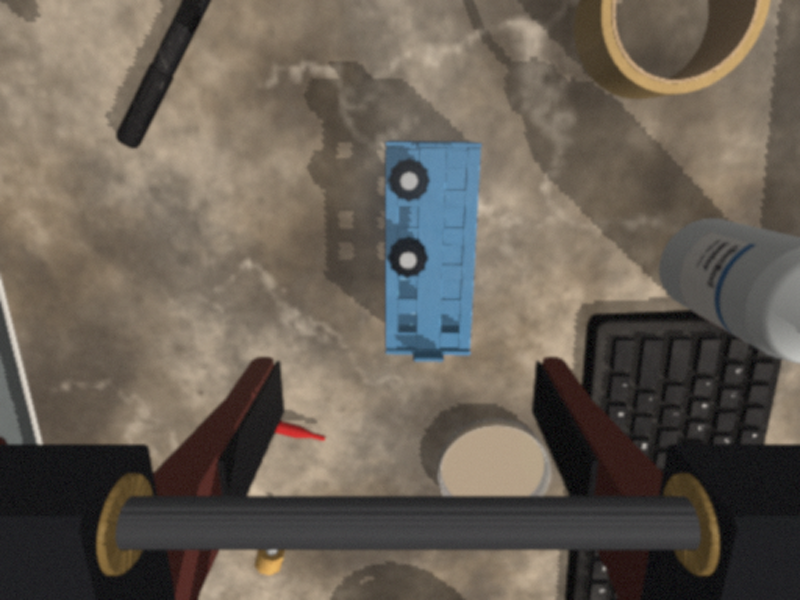

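The holder view shows the knob top at (518,293), holes at (401,228)/(407,347) and hose in the middle; the drift view shows the brass head at (375,280) with its nose tip at (396,201); the rack view shows bolts at (409,180) and (408,259) and free holes at (407,322), (450,322), with tab end at the bottom.

Run:
```python
from h import *
print("now",get_tcp_pos())
W=lambda n,u,v,z:wpt(n,u,v,z)[:2]
hl,hr,kn=W("holder",401,228,.064),W("holder",407,347,.064),W("holder",518,293,.08)
print("hl",hl,"hr",hr,"knob",kn,np.linalg.norm(hl-hr),np.linalg.norm(hl-kn),np.linalg.norm(hr-kn),(hl+hr+kn)/3,"disc",W("holder",441,283,.064))
hd,nt=W("drift",373,290,.011),W("drift",396,201,.011); print("drift",hd,nt,np.linalg.norm(hd-nt),W("drift",375,280,.018))
print("drift fromholder",W("holder",180,74,.018))
b1,b2=W("rack",409,180,.064),W("rack",408,259,.064);print("bolts",b1,b2,np.linalg.norm(b1-b2))
print("rackcorners",[W("rack",u,v,.05) for u,v in((386,142),(481,143),(471,354),(387,352))],"holes",W("rack",407,322,.045),W("rack",450,322,.045))
c=np.zeros((600,800,3),np.uint8)
def crop(n,x,y,w,h,s,ox,oy):
    i=cv2.imread(f"pics/{n}.png")[y:y+h,x:x+w]; i=cv2.resize(i,None,fx=s,fy=s,interpolation=cv2.INTER_CUBIC); c[oy:oy+i.shape[0],ox:ox+i.shape[1]]=i
crop("holder",340,180,210,200,2,0,0); crop("rack",376,130,120,240,2.5,430,0); crop("drift",345,190,60,120,1.6,730,0)
cv2.imwrite("pics/comp.png",c)
```

```text
now [0.5497 0.1985 0.1995]
hl [ 0.5715 -0.1488] hr [ 0.5748 -0.2237] knob [ 0.6385 -0.1835] 0.0750068966348248 0.07544834980737165 0.07527860291814217 [ 0.5949 -0.1853] disc [ 0.5954 -0.1821]
drift [ 0.4316 -0.0674] [ 0.4461 -0.0136] 0.055770698918181594 [ 0.4334 -0.0591]
drift fromholder [ 0.4354 -0.0614]
bolts [0.5509 0.2583] [0.5503 0.2126] 0.045702668938088935
rackcorners [array([0.5376, 0.2786]), array([0.5926, 0.278 ]), array([0.5917, 0.1452]), array([0.5365, 0.1467])] holes [0.5496 0.1658] [0.5778 0.1658]Traceback (most recent call last):
  File "<stdin>", line 13, in <module>
  File "<stdin>", line 12, in crop
ValueError: could not broadcast input array from shape (192,96,3) into shape (192,70,3)
```

Run:
```python
import cv2,numpy as np
c=np.zeros((600,800,3),np.uint8)
def crop(n,x,y,w,h,s,ox,oy):
    i=cv2.imread(f"pics/{n}.png")[y:y+h,x:x+w]; i=cv2.resize(i,None,fx=s,fy=s,interpolation=cv2.INTER_CUBIC); c[oy:oy+i.shape[0],ox:ox+i.shape[1]]=i
crop("drift",340,190,80,120,5,0,0); crop("holder",140,0,80,100,5,400,0)
cv2.imwrite("pics/comp.png",c)
```

```text
(no output)
```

View pics/comp.png

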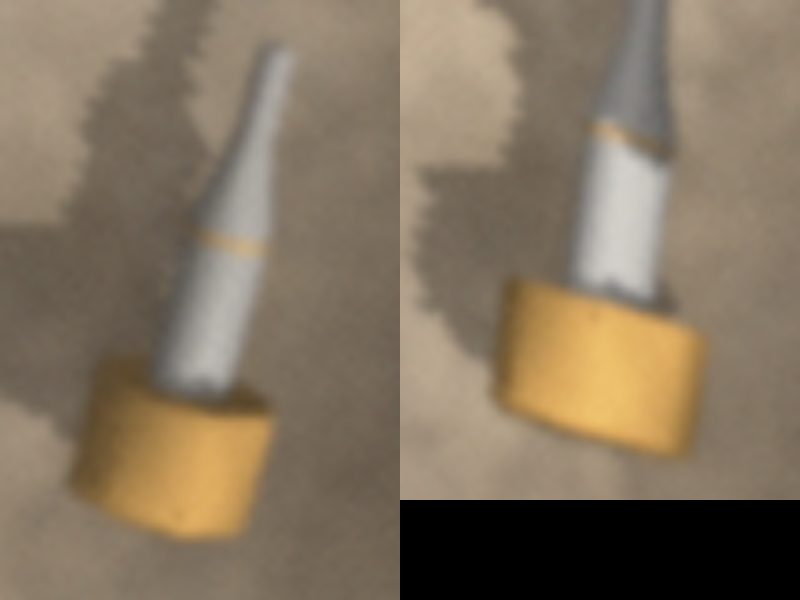

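The crop shows the pin's nose tip at (395.6,199.6), ring (386.6,238.4) and shoulder (379,268) in the drift view; I use those axis points at z = 11 mm.

```bash
cat >> h.py <<'E'
def tilt(yaw,a):
    "down(yaw) leaned by a about tool y: tool z = down*cos + horizontal*sin, horizontal = tool x at a=0"
    q=(Rq(down(yaw))*R.from_euler('y',a)).as_quat(); return [q[3],q[0],q[1],q[2]]
E
python3 - <<'E'
from h import *
W=lambda n,u,v,z:wpt(n,u,v,z)[:2]
n,r,s=W("drift",395.6,199.6,.011),W("drift",386.6,238.4,.011),W("drift",379,268,.011)
print(n,r,s,np.linalg.norm(n-r),np.linalg.norm(r-s),[np.degrees(np.arctan2(*(a)[::-1])) for a in(n-r,r-s,n-s)])
r2,s2=W("holder",140+(635-400)/5,28,.011),W("holder",140+(615-400)/5,57.5,.011)
print("from holder",r2,s2,np.degrees(np.arctan2(*(r2-s2)[::-1])))
al=np.arctan2(*(n-s)[::-1]); yaw=al-np.pi/2
for a in(45,50,55):
    a=np.radians(a); q=tilt(yaw,a); Rm=Rq(q).as_matrix(); print(Rm[:,0],Rm[:,1],Rm[:,2])
    print(inverse_kinematics([s[0],s[1],.012],q))
    q2=tilt(0,a-np.pi/2); print(inverse_kinematics([.5785,.166,.06],q2), inverse_kinematics([.5505,.166,.06],q2))
E
```

```text
[ 0.4458 -0.0128] [ 0.4403 -0.0355] [ 0.4355 -0.0536] 0.023396207374231617 0.018701007673637318 [np.float64(76.40432406286207), np.float64(75.08562104564838), np.float64(75.81851475813808)]
from holder [ 0.4404 -0.0347] [ 0.4357 -0.0512] 74.20077907107691
[0.1732 0.6856 0.7071] [ 0.9695 -0.245   0.    ] [ 0.1732  0.6856 -0.7071]
[-0.6337  0.7703  2.0635  0.9504  0.9358 -1.2147]
[ 0.57    0.8441  1.5472 -0.6637  1.3108  0.9348] [ 0.5925  0.8215  1.6052 -0.6562  1.2921  0.9696]
[0.1575 0.6232 0.766 ] [ 0.9695 -0.245   0.    ] [ 0.1877  0.7427 -0.6428]
[-0.6695  0.816   2.0411  0.9674  1.0135 -1.2643]
[ 0.5455  0.8061  1.5762 -0.6203  1.2387  0.8988] [ 0.5675  0.7826  1.6344 -0.6155  1.219   0.9331]
[0.1405 0.5561 0.8192] [ 0.9695 -0.245   0.    ] [ 0.2007  0.7942 -0.5736]
[-0.7009  0.864   2.0165  0.9793  1.0911 -1.3061]
[ 0.5183  0.7702  1.6045 -0.5725  1.1673  0.856 ] [ 0.5397  0.7459  1.6631 -0.5704  1.1463  0.8897]
```

```bash
cat >> h.py <<'E'
def go(p,q,line=False,v=.15,tol=.0006):
    (movel(list(p),q,v=v) if line else move_pose(list(p),q))
    return np.array(get_tcp_pos())-p
def tcpT():
    T=np.eye(4); T[:3,:3]=Rq(get_ee_rot()).as_matrix(); T[:3,3]=get_tcp_pos(); return T
E
python3 - <<'E'
from h import *
al=np.radians(75.8); u=np.array([np.cos(al),np.sin(al),0]); a=np.radians(50)
sh=np.array([.4355,-.0530,.011]); C=sh-.008*u
q=tilt(al-np.pi/2,a); X=Rq(q).as_matrix()[:,0]
A=C-.003*u; A[2]=.0028
P=A+.010*X
command_gripper(.55)
print(go(P+[0,0,.07],q),get_time())
print(go(P,q,True),get_time(),get_ft_force())
T=tcpT()
command_gripper(0); print("w",get_grip_width()*88,get_finger_force(),get_time())
Cp=np.linalg.inv(T)@np.r_[C,1]; print("C in tool",Cp)
np.save("C.npy",Cp)
go(get_tcp_pos()+np.array([0,0,.1]),q,True,.2); print("w",get_grip_width()*88)
q2=tilt(0,a-np.pi/2); R2=Rq(q2).as_matrix()
H=np.array([.5785,.166,.048+.008+.060]); P2=H-R2@Cp[:3]
print(go(P2,q2),get_time(),get_ft_force())
i=read_camera("scene"); cv2.imwrite("pics/s2.png",cv2.resize(i[100:292,130:386,::-1],(800,600),interpolation=cv2.INTER_CUBIC))
E
```

```text
[0.0005 0.0001 0.0001] 6.0417
[0.0002 0.0005 0.0003] 6.6583 [1.0281 0.023  0.0277]
w 21.878059285684344 29.97600706383304 7.1917
C in tool [-0.0024 -0.0001 -0.0032  1.    ]
w 21.754910760557735
[-0.0006 -0.0013 -0.0009] 9.5417 [ 0.5494 -0.4221 -1.0965]
```

View pics/s2.png

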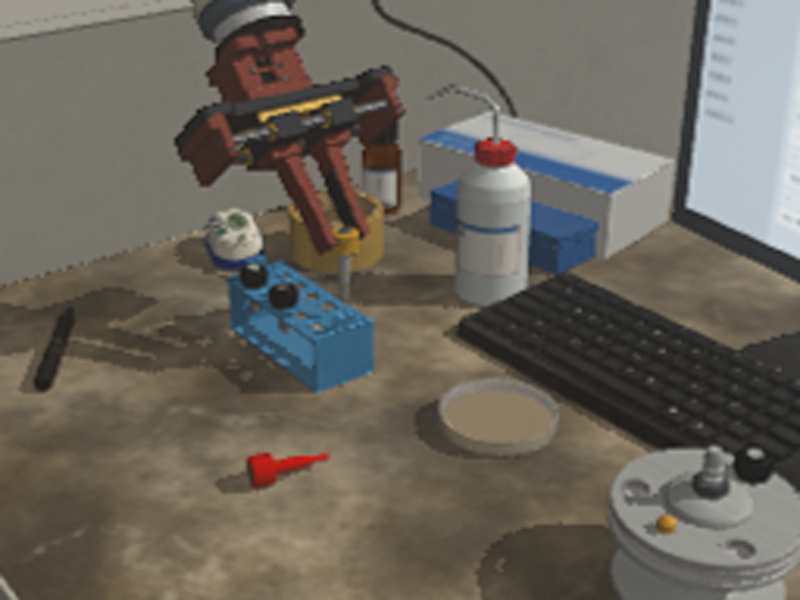

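The pin hangs upright in the gripper at (345,260), above the rack's far column at its near end; lowering next.

Run:
```python
from h import *
a=np.radians(50); q2=tilt(0,a-np.pi/2); R2=Rq(q2).as_matrix(); Cp=np.load("C.npy")
H=lambda s: np.array([.5785,.166,.048+.008+s])-R2@Cp[:3]
f0=get_ft_force()
hit=movel(list(H(.004)),q2,v=.06,until_force=6); T=tcpT(); print(hit,T@Cp,get_ft_force()-f0,get_time())
if (T@Cp)[2]<.064:
    command_gripper(.45); print(get_grip_width(),get_time())
    p=get_tcp_pos()-R2[:,2]*.06
    print(go(p,q2,True,.2)); i=wshot("stood"); go([.5785,.166,.17],down(0))
    wshot("stood2"); print(get_time(),get_tcp_pos())
```

```text
False [0.5784 0.1661 0.0602 1.    ] [-1.3446 -0.3142 -1.2853] 10.675
0.44896783314862315 11.175
[-0.0001  0.0001 -0.0001]
12.3667 [0.5774 0.1658 0.1682]
```

View pics/stood2.png

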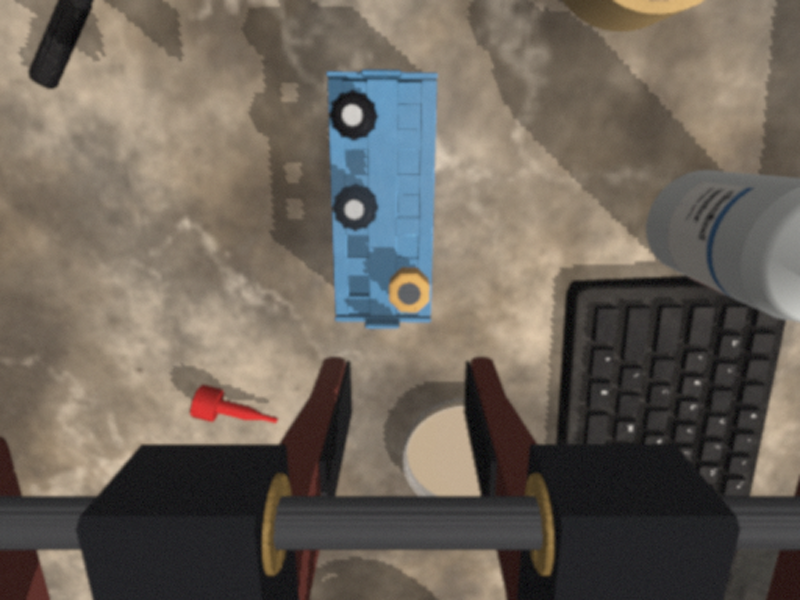

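The pin stands in the rack at (409,291) with its head seated on the deck; bolts show at (352,115) and (354,209).

Run:
```python
from h import *
import json
P=lambda u,v:wpt("stood2",u,v,.064)
pin,b1,b2=P(409,291),P(352,115),P(354,209); print(pin,b1,b2)
q0=down(0)
g=np.array([pin[0],pin[1],.052])
print(go(g+[0,0,.04],q0)); print(go(g,q0,True,.12),get_ft_force())
command_gripper(0); print("w",get_grip_width()*88)
d=get_tcp_pos()[2]-.048; print("d",d,get_time())
movel(list(get_tcp_pos()+[0,0,.07]),q0,v=.2)
y=np.radians(62.5); q=down(y); t=np.array([np.cos(y),np.sin(y),0]); r=np.array([-t[1],t[0],0])
L=np.array([.5713,-.1482,.064+.042+d])   # tcp when tip is on the cover plane
print(go(L+[0,0,.02],q),get_time(),get_grip_width()*88)
print(go(L+[0,0,.004],q,True,.1),get_ft_force())
hit=movel(list(L-[0,0,.004]),q,v=.03,until_force=4); print("in",hit,get_tcp_pos()-L,get_time())
if not hit:
    for ax in(t,r):
        e=[]
        for sg in(1,-1):
            movel(list(L-[0,0,.004]),q,v=.05)
            h=movel(list(L-[0,0,.004]+sg*.010*ax),q,v=.025,until_force=3); e.append((get_tcp_pos()-L)@ax); print(sg,h,e[-1]*1e3,get_ft_force())
        L=L+ax*sum(e)/2
    movel(list(L-[0,0,.004]),q,v=.05)
print("L",L,get_time(),get_grip_width()*88)
json.dump(dict(d=d,L=list(L)),open("st.json","w"))
```

```text
[0.5786 0.1678 0.064 ] [0.5509 0.2577 0.064 ] [0.5504 0.212  0.064 ]
[-0.0015  0.0012 -0.0022]
[0.0006 0.0002 0.0008] [-0.474   0.1179  0.4467]
w 21.55660986894431
d 0.004849666473411812 13.6833
[-0.0003  0.0005 -0.0008] 15.6333 21.29761740125876
[-0.0005  0.0008 -0.0008] [ 0.4564  0.1427 -1.0745]
in False [-0.0001  0.     -0.0041] 16.3583
1 True 5.987370013650013 [-1.4926 -1.4072  1.428 ]
-1 True -9.123981195184085 [-0.0773  0.8976  0.8377]
1 False 9.914700335665366 [ 0.4423 -0.1014 -0.5979]
-1 True -7.455002519786497 [-1.869   0.9998  1.5926]
L [ 0.5695 -0.149   0.1108] 19.525 21.772481215901273
```

Run:
```python
from h import *
import json
s=json.load(open("st.json")); y=np.radians(62.5); q=down(y); t=np.array([np.cos(y),np.sin(y),0]); r=np.array([-t[1],t[0],0])
L0=np.array([.5713,-.1482,s["L"][2]]); L=L0+t*-.00157-[0,0,.0045]
F=lambda:np.mean([get_ft_force() for _ in range(8)],0)
t0=get_time(); movel(list(L),q,v=.05); f0=F(); print(f0, get_time()-t0)
for sg in(1,-1):
    movel(list(L+sg*r*.004),q,v=.06)
    for k in np.arange(.005,.0095,.0007):
        movel(list(L+sg*r*k),q,v=.03); f=F()-f0; print(sg,round((get_tcp_pos()-L)@r*1e3,2),np.array([f@t,f@r,f[2]]))
        if abs(f@r)>3: break
movel(list(L),q,v=.06); print(F()-f0,get_time())
```

```text
[-0.1111  0.506  -0.7691] 0.25
1 5.0 [-1.3039  0.724   0.0526]
1 5.69 [-0.5438 -0.4978 -0.3117]
1 6.46 [-0.1017 -0.7917  0.7892]
1 7.16 [-0.4725  0.1722  0.1858]
1 7.87 [-0.6828 -1.345   0.2419]
1 8.51 [-0.3294 -0.0885 -0.0978]
1 9.02 [-0.5431 -1.4343  0.3149]
-1 -4.87 [-0.1183 -0.0737 -0.5448]
-1 -5.69 [-0.3159 -0.5985  0.1084]
-1 -6.28 [-0.6138 -0.5863  0.2518]
-1 -6.86 [-0.9881  1.6868  0.7736]
-1 -7.49 [-0.5151  2.5143  1.3222]
-1 -8.13 [-1.099   2.5529  1.5605]
-1 -8.9 [0.1052 4.4158 2.1045]
[-0.4455 -0.8051 -0.8291] 24.1917
```

```bash
cat > search.py <<'E'
from h import *
import json
s=json.load(open("st.json")); y=np.radians(62.5); q=down(y); t=np.array([np.cos(y),np.sin(y),0]); r=np.array([-t[1],t[0],0])
L=np.array([.5713,-.1482,s["L"][2]])+t*-.00157+r*.001
def at(o,dep): # arc about the fitted bolt (radius 76, toward -r... centre lies along -r)
    th=o/.0762; return L+t*.0762*np.sin(th)-r*.0762*(1-np.cos(th))-[0,0,dep]
depth=lambda: L[2]-get_tcp_pos()[2]
def find(hover,goal,offs):
    for o in offs:
        movel(list(at(o,hover)),q,v=.08)
        h=movel(list(at(o,goal)),q,v=.03,until_force=5); dd=depth(); print(round(o*1e3,1),h,round(dd*1e3,2),round(get_time(),2),flush=True)
        if dd>goal-.0012: return o
E
python3 - <<'E'
from search import *
o=find(.0045,.0092,np.array([0,3.5,-3.5,6.5,-6.5])/1e3)
if o is not None:
    cand=sorted(np.array([0,3,-3,6,-6,7.,-7])/1e3,key=lambda c:abs(c-o))
    o2=find(.0088,.0132,[o]+list(cand)); print("both",o2,get_ft_force(),get_grip_width()*88)
E
```

```text
0.0 True 6.42 24.65
3.5 True 6.6 25.11
-3.5 False 9.72 25.67
-3.5 False 13.61 26.22
both -0.0035 [ 1.4577 -0.9319 -3.4067] 21.38392046332243
```

Run:
```python
from search import *
movel(list(at(0,.0125)),q,v=.03); print(depth(),get_ft_force())
for g in(.021,.032,.0422):
    h=movel(list(at(0,g)),q,v=.04,until_force=25); print(g,h,round(depth()*1e3,2),get_tcp_pos()-at(0,g),get_ft_force(),round(get_time(),2))
    if h: break
print(get_grip_width()*88)
```

```text
0.01263533820215336 [-0.9921 -2.4766 -1.9662]
0.021 False 21.4 [-0.0002 -0.     -0.0004] [-1.271  -2.2922 -2.0015] 26.84
0.032 False 32.58 [-0.0002  0.0001 -0.0006] [ 0.2081 -2.8983 -2.714 ] 27.27
0.0422 True 41.87 [-0.0001  0.      0.0003] [-0.6551  0.3402  6.4128] 27.59
21.376122620834387
```

```bash
cat > bolt.py <<'E'
from h import *
q0=down(0)
def pick(b):
    g=np.array([b[0],b[1],.052]); go(g+[0,0,.045],q0); e=go(g,q0,True,.12)
    command_gripper(0); print("w",get_grip_width()*88,e,get_time(),flush=True)
    d=get_tcp_pos()[2]-.048; movel(list(get_tcp_pos()+[0,0,.06]),q0,v=.2); return d
def insert(h,d):
    L=np.array([h[0],h[1],.064+.026+d]); dep=lambda:L[2]-get_tcp_pos()[2]
    go(L+[0,0,.025],q0); e=go(L+[0,0,.005],q0,True,.12); print("over",e,get_time(),get_grip_width()*88)
    for o in [(0,0),(0,1.5),(0,-1.5),(1.5,0),(-1.5,0),(1.5,1.5),(-1.5,1.5),(-1.5,-1.5),(1.5,-1.5)]:
        o=np.r_[o,0]/1e3
        movel(list(L+o-[0,0,.004]),q0,v=.06)
        hit=movel(list(L+o-[0,0,.0262]),q0,v=.05,until_force=10); print(o,hit,round(dep()*1e3,2),get_ft_force(),round(get_time(),2),flush=True)
        if dep()>.0245: break
        if dep()>.012: movel(list(L+o-[0,0,.004]),q0,v=.06)
    return dep()
E
python3 - <<'E'
from bolt import *
command_gripper(.42); movel(list(get_tcp_pos()+[0,0,.08]),v=.25)
command_gripper(.5)
d=pick((.5504,.212))
print(insert((.573,-.2252),d))
E
```

```text
w 23.03704182727022 [ 0.0001 -0.0004 -0.0002] 31.3917
over [-0.0004  0.0011 -0.0007] 33.7667 22.796998276725496
[0. 0. 0.] True 25.82 [-0.0451  0.0717  3.5562] 34.52
0.025822128478452208
```

Run:
```python
from search import *
command_gripper(.45); movel(list(get_tcp_pos()+[0,0,.07]),v=.25); wshot("b1in")
d=s["d"]; g=at(0,.042); print("g",g)
go(g+[0,0,.03],q); print(go(g,q,True,.12),get_time()); command_gripper(0); print("w",get_grip_width()*88)
h=movel(list(g+[0,0,.06]),q,v=.12,until_force=30); print(h,get_tcp_pos()-g,get_grip_width()*88,get_time())
if h: raise SystemExit
q0=down(0); H=np.array([.5785,.1665,.048+d])
print(go(H+[0,0,.06],q0)); print(go(H+[0,0,.045],q0,True),get_time(),get_grip_width()*88)
h=movel(list(H+[0,0,.0005]),q0,v=.09,until_force=8); print(h,get_tcp_pos()-H,get_ft_force(),get_time())
if (get_tcp_pos()-H)[2]<.004:
    command_gripper(.45); movel(list(get_tcp_pos()+[0,0,.06]),v=.25); wshot("pinback"); print(get_time())
c=np.vstack([cv2.resize(cv2.imread(f"pics/{n}.png")[0:380,100:700],(474,300)) for n in("b1in","pinback")]); cv2.imwrite("pics/c2.png",c)
```

```text
g [ 0.5697 -0.1491  0.0688]
[-0.0004 -0.0002 -0.0004] 36.8167
w 21.34015483657893
False [-0.0004  0.0001  0.0597] 21.759027914724356 37.8917
[-0.0001 -0.0005 -0.0004]
[-0.0007 -0.001  -0.0008] 39.5833 21.646577361936675
True [-0.0018 -0.0005  0.0175] [-0.5827  0.0276 -1.1593] 39.95[ WARN:0@3.581] global loadsave.cpp:275 findDecoder imread_('pics/pinback.png'): can't open/read file: check file path/integrity
Traceback (most recent call last):
TypeError: 'NoneType' object is not subscriptable
```

Run:
```python
from search import *
d=s["d"]; q0=down(0); H=np.array([.5785,.1665,.048+d])
for o in [(0,0),(1,0),(0,1),(0,-1),(-1,0),(1,1),(1,-1),(-1,-1),(-1,1)]:
    o=np.r_[o,0]*.001
    movel(list(H+o+[0,0,.019]),q0,v=.05)
    h=movel(list(H+o+[0,0,.0005]),q0,v=.05,until_force=9); e=get_tcp_pos()-H; print(o,h,e,get_ft_force(),get_time(),flush=True)
    if e[2]<.004: break
if e[2]<.004:
    command_gripper(.45); movel(list(get_tcp_pos()+[0,0,.06]),v=.25); wshot("pinback"); print(get_time())
    c=np.vstack([cv2.resize(cv2.imread(f"pics/{n}.png")[0:380,100:700],(474,300)) for n in("b1in","pinback")]); cv2.imwrite("pics/c2.png",c)
```

```text
[0. 0. 0.] True [-0.0004 -0.      0.0001] [-0.6012  0.1801  4.2736] 40.6083
41.5583
```

View pics/c2.png

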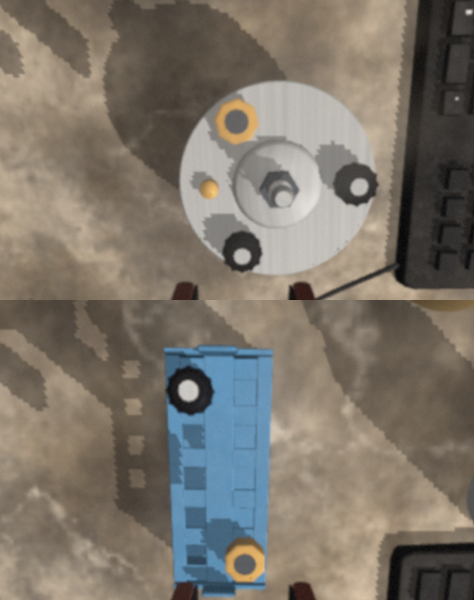

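The composite shows bolt one seated at (241,252) beside the pin (237,121) on the cover, and the pin standing back in the rack at (245,563) with the last bolt at (189,390). Next is the second bolt.

Run:
```python
from bolt import *
command_gripper(.5)
d=pick((.5509,.2577))
z=insert((.5697,-.1491),d); print(z)
if z>.0245:
    command_gripper(.42); movel(list(get_tcp_pos()+[0,0,.08]),v=.25); go([.5,-.17,.22],q0); wshot("final"); print(get_time(),get_ft_force())
    c=cv2.imread("pics/final.png"); cv2.imwrite("pics/f.png",c)
```

```text
w 23.430498694363163 [ 0.0003 -0.0006 -0.0001] 43.3417
over [-0.0004  0.001  -0.0007] 45.6167 23.14121087217889
[0. 0. 0.] True 26.12 [-0.736  -0.2592  4.0616] 46.38
0.026118301858133658
47.8333 [0.6935 0.3504 0.3865]
```

View pics/f.png

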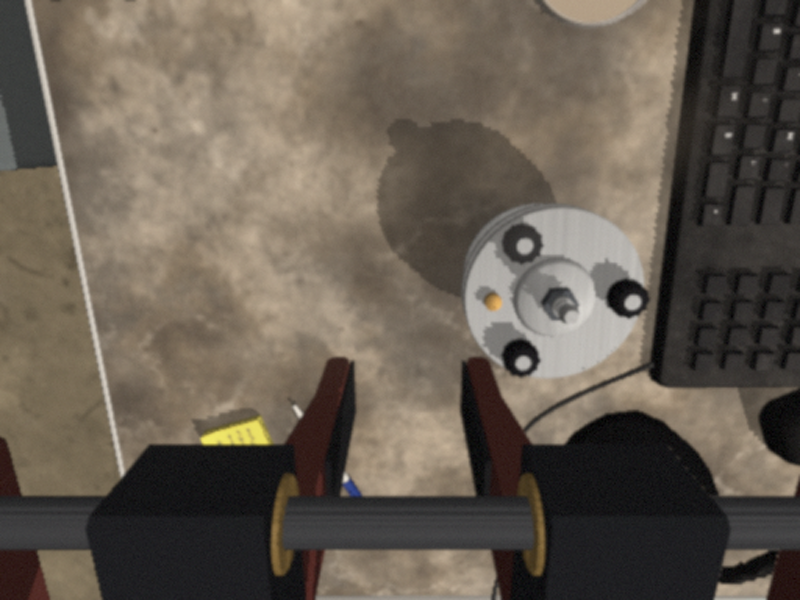

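The final picture shows all three knobs seated on the cover, at (521,243), (521,357) and (627,298), with the gripper clear.

```bash
python3 -c "
from station import *
print(job_done(),get_time())"
```

```text
the job is handed in; nothing more can be done
the job is handed in; nothing more can be done
```

The job is handed in: both knob bolts are fully home in the holder, the drift pin stands back in the rack, and the last reading before hand-in was about 48 s of the 72 s allowed.

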